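Back an index head off one notch

ROBOT

A 7-joint arm with a two-finger parallel gripper is mounted at the origin on a cart in front of the work surface, level with it; the furniture and walls round the work are solid. World frame = base frame: x ahead of the robot, y to its left, z up, the work surface at z = 0. Lengths are in mm, angles in rad, forces in N, time in s.
With the tool pointing down it reaches from about 400 to 875 mm from the base axis. Payload 6.5 kg.
Tool frame: the origin (TCP) lies midway between the tips of the shut fingers; the grasp point (between the pads) lies 19 mm behind it (grip_depth is the z of the grasp point in the tool frame, in mm); z points along the fingers, y is the line along which they close (so a half turn about z gives the same grasp; the last joint's range is limited). The gripper opens to 85 mm and grips with 20 to 120 N. Pads are 22 mm wide; open, the fingers measure 114 mm over their backs; the gripper's body (76 mm by 85 mm) begins 54 mm behind the grasp point. The pads swing forward as they close: fully open they stand 13 mm farther back than shut.
Start: joints at [1.077, 0.536, -0.004, 1.538, 0.003, 1.067, -0.071], TCP at [269.66, -591.416, 231.29] pointing down, gripper open.
Joint ranges: [-2.7, 2.7], [-0.37, 2.16], [-1.27, 1.26], [0.24, 2.4], [-1.31, 4.45], [0.19, 1.91], [-2.76, 2.76]. Speed limits (rad/s): [2.39, 2.39, 3.14, 3.14, 3.14, 3.14, 3.14].

INTERFACE

Orientations are given as a unit quaternion [w, x, y, z].
In Python, from workcell import observe, grab_frame, job_done, grip_depth gives the robot as it stands.
- The arm moves only by the tool drive_tool, never from a script. Its argument "steps" is a list of rows, each a list of 5 numbers: the shift along the tool's x, y, z in units of 30 mm (1.0 is 30 mm), then the turn about the tool's z in units of 8 degrees (1.0 is 8 degrees), then the finger opening in mm, from 0 to 85.4. In form: [[x, y, z, twist, grip], ...]. A call has exactly 5 rows; each row shifts and turns the commanded pose from where the row before left it, along the tool's axes as they then stand; what a row does not reach is not made up. A row lasts 1/8 s, in which the tool goes at most 62.5 mm and 10.7 degrees, less where a joint would pass 70% of its speed; a pose out of reach is approached as far as the arm can. A call is refused whole if a number of a shift passes 1 or a number of a turn 1, either way. A call with a gripper value outside its range is refused whole. The fingers move at their own pace and stop on an object; "newtons" is the grip in N (left out, the last holds). Time passes only in rows, so rows that do not move let the fingers close, or fill a call up. It gives the time, the measured TCP pose, the force, the opening and the grip force at its end, in the units of the state.
- observe(): the state, without advancing time (a new reading comes with each control period).
- grab_frame(name): name is "side" or "top" or "wrist"; returns a dict with "frame" (384x512x3 uint8, blue, green, red), "depth" (384x512 float32, mm along the optical axis (not along the pixel's ray), 0 where there is no reading), "K" (3x3 intrinsics, pixels), "rvec" (rotation vector, rad) and "tvec" (3), from world to camera coordinates, as OpenCV has them. Camera axes: x right, y down, z forward; pixel columns grow to the right and rows downward; lengths in mm; the calibration is good to about 2 mm. A picture is of the moment at which its call begins.
- job_done(): hands the job in; it is judged then, once.
The state is a dict: "t": time; "qpos": joint angles; "joint_velocities": joint speeds; "joint_torque": joint torques, N m; "ee_pos": TCP position; "tcp_rot": TCP orientation; "contact_force": force on the tool from outside, world axes, zero at the start; "wrist_torque": the same for the moment, N m; "grip_width": finger opening in mm; "gripper_force": force on a finger pad.
Only numpy, scipy, OpenCV 4.12 (cv2) and the standard library are available. Lean on these libraries where they do the work, as an engineer would, in place of code of your own. Each camera call takes 0.05 s, during which the arm holds its last target. There are 200 camera calls.

TASK

The ratchet index head on the bench has been advanced one notch too far. Without grasping or pinching anything, push the pawl's upright lever away from the wheel with a fingertip so that the pawl lifts clear of the teeth and stays up, then push a spoke of the star wheel so that the top of the wheel goes backward (toward the pawl's pivot) by exactly one notch, and last push the lever back so that the pawl drops fully between the teeth again. Do not force the wheel against the engaged pawl, and leave the parts standing round the head undisturbed.

Things in the scene. Friction and masses are not known exactly. Their poses are not given: they have to be found in the camera images.
- index_head: Fixed index head: grey foot plate 165 x 88 x 10 mm, bearing pedestal (110 mm high, y -30 to -10) and pawl post. Origin on the bench below the axle. Own +x points away from the robot (yaw up to 0.45 rad), y along the axle: star wheel at y = -50 mm, ratchet wheel and pawl at y 0 to 14, chuck with a clamped turned sleeve (turns along, part of the head) out to y = 76.
- ratchet_wheel (a joint): Turn of ratchet, star wheel and chuck, rad; about 0 at first, positive = backward (top moves to the head's +x, toward the pawl's pivot). Ratchet 80 mm across, 10 saw teeth 9 mm deep: one notch = 0.628 rad. A few degrees of play in the notch; stiff (0.08 N m, about 1.5 N at a spoke), stays where left. With the pawl down it cannot turn backward; with the pawl up it is free both ways.
- pawl (a joint): Turn of the pawl, rad: 0 = nose fully down between the teeth, grows as it lifts, clear of the teeth above 0.2, stop at 0.75. Stays where left (0.04 N m, about 1 N at the lever ball). Wheel more than about 3 degrees past the notch: the nose lands on a tooth and stays up; up to 8 degrees short it still drops in far enough.
- pawl_pivot (a point): The pawl's pivot, on a pin parallel to the axle, 58 mm in +x of it and 123 mm above the bench. The pawl arm reaches from it in -x over the ratchet wheel; its nose is 55 mm from the pivot, its back 137 mm above the bench when down and up to 175 mm when raised.
- lever_ball (a point): Centre of the black ball, 14 mm across, atop the pawl's upright thumb lever (7 mm rod), 50 mm from the pivot, about 170 mm above the bench. Pawl down: the lever leans 0.35 rad to the head's -x. Pushing the ball along the head's +x lifts the pawl, along -x lowers it. A finger has room down to 20 mm below its centre, and 30 mm or more on each side (the pawl's nose is to -x).
- spoke_ball (a point): Centre of the black ball, 16 mm across, on the uppermost spoke of the star wheel (8 mm rod, ball centre 70 mm from the axle); turns with the wheel. At first the spoke leans 18 degrees to the head's -x, ball about 155 mm above the bench; one notch backward it leans 18 degrees to +x. Free room for a finger on both sides. The other four spokes follow every 72 degrees (two notches).
- star_centre (a point): Centre of the star wheel, on the axle 88 mm above the bench, 50 mm toward the head's -y from its origin.
- collet: A loose steel spring collet, 28 x 28 x 36 mm, upright beside the head's left end; origin at the middle of its underside. Bystander.
- coupling: A loose upright threaded coupling with an anodised nut, 31 x 28 x 56 mm, in front of the head; origin at the middle of its underside. Bystander.
- nut: A loose hexagon nut with a round shank, 29 x 26 x 23 mm, to the right of the head; origin at the middle of its underside. Bystander.
Not all that is in view belongs to the job. There is more than one size of the index_head; the job needs the larger.

How it is judged (in metres and radians):
On the way, in this order (a step that is already met when the one before it is completed fails the run):
1. the pawl is lifted clear of the teeth while the wheel is still in its first notch (value of joint pawl above 0.28 rad and value of joint ratchet_wheel between -0.14 and 0.14 rad), for 0.2 s.
2. with the pawl up, the wheel is pushed one notch backward (value of joint ratchet_wheel between 0.42 and 0.73 rad and value of joint pawl above 0.2 rad), for 0.2 s.
At the end, for the whole second after the job is handed in: The wheel rests one notch back (joint 0.42 to 0.73 rad; a notch is 0.628) with the pawl's nose down between the teeth (pawl joint below 0.10 rad) (value of joint ratchet_wheel between 0.42 and 0.73 rad and value of joint pawl below 0.1 rad and velocity of joint ratchet_wheel between -0.05 and 0.05 rad/s); the robot touches nothing.
It fails at once if a bystander is lifted, shifted more than 20 mm or tipped ((distance of collet from where it was at the start of the episode above 0.02 m or angle between collet's own z axis and vertical above 0.5 rad) or (distance of coupling from where it was at the start of the episode above 0.02 m or angle between coupling's own z axis and vertical above 0.5 rad) or (distance of nut from where it was at the start of the episode above 0.02 m or angle between nut's own z axis and vertical above 0.5 rad)).
It fails at once if the wheel is forced (over 20 N) against the engaged pawl (value of joint pawl below 0.1 rad and contact force between the fingers and ratchet_wheel above 20 N).
It fails at once if a lever or spoke ball is pinched between the fingers ((distance between the grasp point and lever_ball below 0.01 m and contact force between the fingers and pawl above 0.5 N) or (distance between the grasp point and spoke_ball below 0.01 m and contact force between the fingers and ratchet_wheel above 0.5 N)).
It also fails if it takes over 48 s, if anything falls off the work surface, if the arm or the gripper's body presses on something with over 40 N, if the wrist force passes 120 N, or if a joint passes its speed limit or range.

## Working session

There is one attempt and no reset: what is moved stays moved. The work goes in short steps, Python scripts to look and compute and a tool call to move; the robot and the scene stay as the last step left them, time stands still between calls to the robot, and variables do not carry over. Pictures are saved under pics/ and viewed, at most 10 in all, crops included, and the job is handed in when it is done.

Besides the shell and the picture viewer there is one more tool, called after "Emit:" as name([rows], argument=value, ...), one row to a line, values as JSON. drive_tool: Moves the arm, as the interface text tells. Its arguments: {"type":"object","properties":{"steps":{"type":"array"},"newtons":{"type":"number"}},"required":["steps"]}

```bash
mkdir -p pics; cat > h.py <<'E'
import numpy as np, cv2
from workcell import observe, grab_frame, job_done, grip_depth
def save(f,n,crop=None,s=1):
    im=f["frame"]
    if crop: im=im[crop[1]:crop[3],crop[0]:crop[2]]
    cv2.imwrite("pics/"+n,cv2.resize(im,None,fx=s,fy=s,interpolation=cv2.INTER_CUBIC))
def pt(f,u,v,d=None):
    if d is None:
        w=f["depth"][v-1:v+2,u-1:u+2]; d=np.median(w[w>0])
    R=cv2.Rodrigues(np.array(f["rvec"],float))[0]
    c=np.linalg.inv(f["K"])@[u,v,1]*d
    return R.T@(c-np.array(f["tvec"]).ravel())
E
python3 - <<'E'
from h import *
import pickle
fs={n:grab_frame(n) for n in("side","top")}
pickle.dump(fs,open("f0.pkl","wb"))
a=np.hstack([fs["side"]["frame"],fs["top"]["frame"]])
for n in fs: save(fs[n],n+"0.png",None,1.5)
for n in fs:
    f=fs[n];R=cv2.Rodrigues(np.array(f["rvec"],float))[0];print(n,-R.T@np.array(f["tvec"]).ravel(),R[2])
s=observe();print({k:s[k] for k in("t","ee_pos","tcp_rot","grip_width")})
E
```

```text
side [393.33889552 760.16699338 559.49443357] [ 0.17058509 -0.85290563 -0.49340928]
top [ 381.13726601   47.31309469 1051.91639761] [ 0.19192803 -0.00186158 -0.98140724]
{'t': 0.1, 'ee_pos': array([ 269.41682064, -590.92388365,  230.48930641]), 'tcp_rot': array([-7.50992681e-04,  9.77205864e-01,  2.12292462e-01, -2.15442692e-04]), 'grip_width': 85.29927507561055}
```

View pics/side0.png

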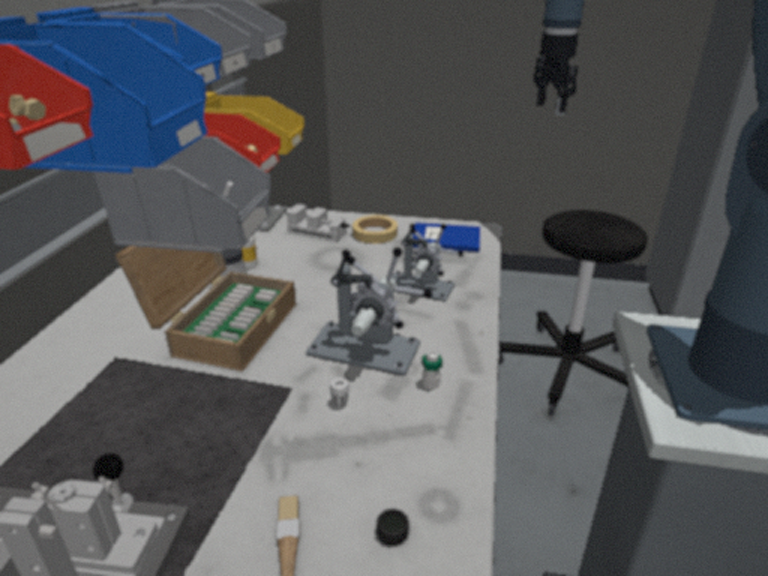

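View pics/top0.png

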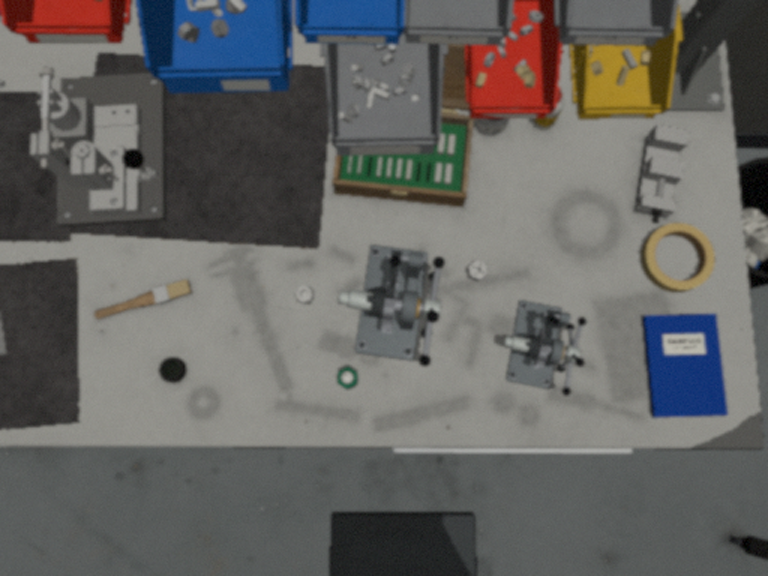

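Candidates: the larger head at top (400,305) / side (360,310), and the smaller head at top (545,345) / side (425,270). By the description I choose the larger one. Next is a close crop of it.

```bash
python3 - <<'E'
import pickle
from h import *
fs=pickle.load(open("f0.pkl","rb"))
a=cv2.resize(fs["top"]["frame"][155:250,225:305],None,fx=5,fy=5,interpolation=cv2.INTER_CUBIC)
b=cv2.resize(fs["side"]["frame"][160:255,200:285],None,fx=4.7,fy=5,interpolation=cv2.INTER_CUBIC)
cv2.imwrite("pics/crop0.png",np.hstack([a,b]))
f=fs["top"]
for n,(u,v) in dict(plTL=(249,165),plBL=(239,236),plBR=(279,238),b1=(292,175),b2=(288,211),b3=(283,240),lev=(263,174)).items(): print(n,pt(f,u,v).round(0))
E
```

```text
plTL [641.  63.  10.]
plBL [482.  84.   1.]
plBR [469.   1.  92.]
b1 [590. -24. 134.]
b2 [514. -13. 162.]
b3 [465.  -7.  97.]
lev [582.  34. 176.]
```

View pics/crop0.png

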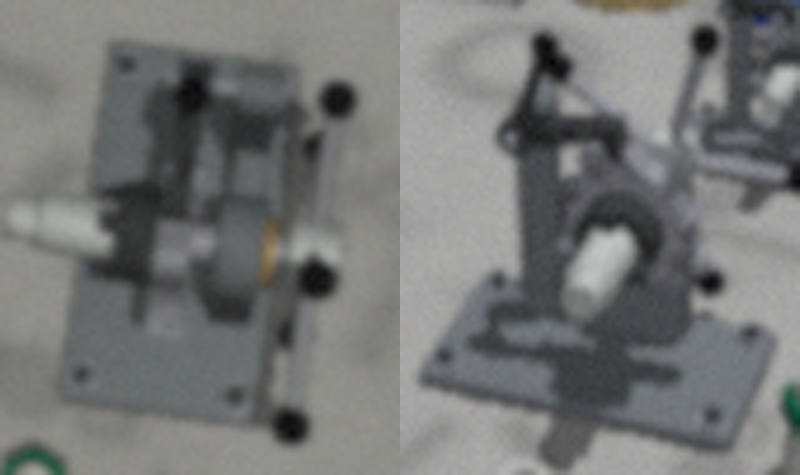

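The top half of the crop shows the lever ball at (263,173). The uppermost spoke ball is at (288.6,211), its neighbours at (292.6,175) and (283,240). From these points the head origin is about (542,32.5) with yaw about -0.133. The pawl is down in the side crop. All the distances agree with the larger head.

Emit:
drive_tool([
  [0,0,-0.5,1,0],
  [0,0,-0.5,1,0],
  [0,0,0,1,0],
  [0,0,0,1,0],
  [0,0,0,0,0],
], newtons=20)

```text
t: 0.72
ee_pos: [269.6, -591.1, 260.8]
tcp_rot: [-0.0, 0.998, -0.065, -0.0]
contact_force: [1.5, 0.2, 0.8]
grip_width: 0.1
gripper_force: 0.0
```

Emit:
drive_tool([
  [0.3,-1,0,0,0],
  [0.3,-1,0,0,0],
  [0.3,-1,0,0,0],
  [0.3,-1,0,0,0],
  [0.3,-1,0,0,0],
])

```text
t: 1.35
ee_pos: [334.1, -447.5, 261.2]
tcp_rot: [-0.0, 0.998, -0.064, -0.0]
contact_force: [0.1, -0.7, 0.0]
grip_width: 0.1
gripper_force: 0.0
```

Emit:
drive_tool([
  [0.3,-1,0,0,0],
  [0.3,-1,0,0,0],
  [0.3,-1,0,0,0],
  [0.3,-1,0,0,0],
  [0.3,-1,0,0,0],
])

```text
t: 1.98
ee_pos: [398.2, -304.7, 261.2]
tcp_rot: [0.0, 0.998, -0.064, -0.0]
contact_force: [0.4, 0.0, -0.5]
grip_width: 0.1
gripper_force: 0.0
```

Emit:
drive_tool([
  [0.3,-1,0,0,0],
  [0.3,-1,0,0,0],
  [0.3,-1,0,0,0],
  [0.3,-1,0,0,0],
  [0.3,-1,0,0,0],
])

```text
t: 2.6
ee_pos: [462.3, -161.9, 261.2]
tcp_rot: [0.0, 0.998, -0.064, -0.0]
contact_force: [-0.2, -0.0, 0.8]
grip_width: 0.5
gripper_force: 0.0
```

Emit:
drive_tool([
  [0.3,-1,0,0,0],
  [0.3,-1,0,0,0],
  [0.3,-1,0,0,0],
  [0.3,-1,0,0,0],
  [0.3,-1,0,0,0],
])

```text
t: 3.22
ee_pos: [526.5, -19.1, 261.2]
tcp_rot: [0.0, 0.998, -0.064, -0.0]
contact_force: [-0.6, 0.1, -0.1]
grip_width: 0.3
gripper_force: 0.0
```

Emit:
drive_tool([
  [0.3,-1,0,0,0],
  [0.2,-0.9,0,0,0],
  [0,0,0,0,0],
  [0,0,0,0,0],
  [0,0,0,0,0],
])

```text
t: 3.85
ee_pos: [548.4, 33.2, 261.2]
tcp_rot: [0.0, 0.998, -0.066, -0.0]
contact_force: [0.0, 0.7, -0.8]
grip_width: 0.0
gripper_force: 0.0
```

```bash
python3 - <<'E'
import pickle
from h import *
fs=pickle.load(open("f0.pkl","rb"))
f=fs["top"]
for u,v in [(257,40),(257,95),(257,102),(225,95),(290,95),(265,15)]: print(u,v,pt(f,u,v).round(0))
print(observe()["ee_pos"],observe()["qpos"])
f=grab_frame("wrist");save(f,"w1.png")
E
```

```text
257 40 [816.  46. 251.]
257 95 [713.  46. 243.]
257 102 [713.  46. 208.]
225 95 [713. 104. 243.]
290 95 [712. -13. 245.]
265 15 [754.  35. 436.]
[548.36175616  33.20879186 261.22422693] [ 0.01906833  0.34216183 -0.20346251  1.7666911   0.07936932  1.04104006
 -1.91555546]
```

View pics/w1.png

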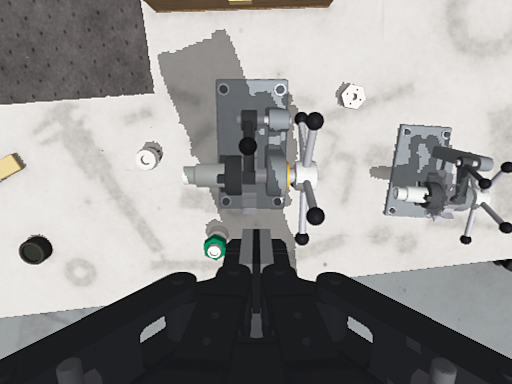

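The wrist view shows the lever ball at (248,145), the top spoke ball at (315,216) and its neighbours at (315,121) and (302,239). The bin edge is at x≈713, z≈245, which leaves enough room.

```bash
python3 - <<'E'
from h import *
f=grab_frame("wrist")
for n,(u,v) in dict(lev=(248,145),s0=(315,216),s1=(315,121),s2=(302,239)).items(): print(n,pt(f,u,v).round(1))
E
```

```text
lev [588.8  34.  177.3]
s0 [521.6 -12.2 162.9]
s1 [596.  -23.1 135.9]
s2 [471.1  -6.1  97.9]
```

Emit:
drive_tool([
  [0,-0.2,0.8,0,0],
  [0,0,0.8,0,0],
  [0,0,0.8,0,0],
  [0,0,0.9,0,0],
  [0,0,0,0,0],
])

```text
t: 4.58
ee_pos: [547.8, 39.9, 160.7]
tcp_rot: [0.0, 0.998, -0.065, -0.002]
contact_force: [0.3, -0.6, 0.6]
grip_width: -0.5
gripper_force: 0.0
```

```bash
cat > look.py <<'E'
from h import *
import sys
n=sys.argv[1]
t=grab_frame("top");s=grab_frame("side")
a=cv2.resize(t["frame"][155:250,225:305],None,fx=5,fy=5,interpolation=cv2.INTER_CUBIC)
b=cv2.resize(s["frame"][150:245,205:285],None,fx=5,fy=5,interpolation=cv2.INTER_CUBIC)
cv2.imwrite("pics/"+n,np.hstack([a,b])); o=observe(); print(o["t"],o["ee_pos"],o["contact_force"])
E
python3 look.py c1.png
```

```text
4.675 [549.75871869  40.31321491 162.99119345] [0.39194233 0.34121381 0.37671692]
```

View pics/c1.png

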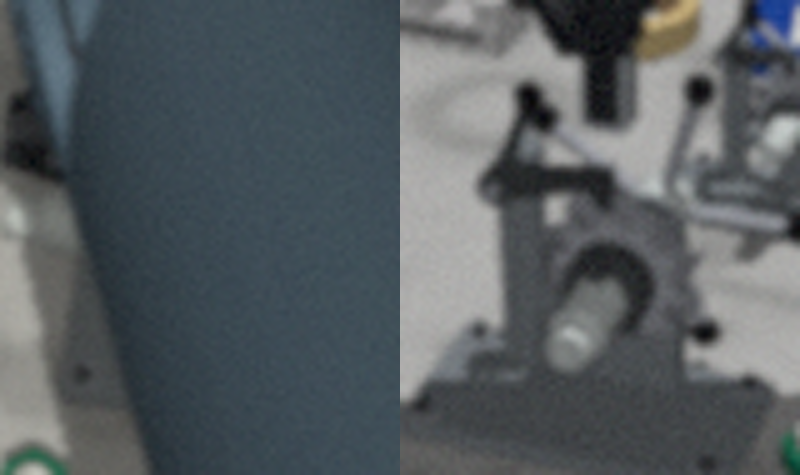

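In the side half the finger's left edge is at x≈583 and the lever ball's right edge at about 545. That is a gap of about 19 mm, and the tip is below the ball's centre. Now the push on the lever.

Emit:
drive_tool([
  [0.4,0,0,0,0],
  [0.2,0,0,0,0],
  [0.2,0,0,0,0],
  [0.2,0,0,0,0],
  [0.2,0,0,0,0],
])

```text
t: 5.3
ee_pos: [585.4, 35.8, 162.2]
tcp_rot: [0.0, 0.998, -0.065, -0.0]
contact_force: [-1.1, 0.6, 1.3]
grip_width: 0.0
gripper_force: 0.5
```

Emit:
drive_tool([
  [0.2,0,0,0,0],
  [0,0,0,0,0],
  [0,0,0,0,0],
  [0,0,0,0,0],
  [0,0,0,0,0],
])

```text
t: 5.92
ee_pos: [591.0, 35.1, 162.3]
tcp_rot: [0.0, 0.998, -0.065, 0.0]
contact_force: [-0.1, 0.6, 0.5]
grip_width: 0.2
gripper_force: 0.0
```

```bash
python3 look.py c2.png
```

```text
6.025 [590.9955364   35.04204844 162.32041166] [-0.32423998 -0.25594623 -0.55403198]
```

View pics/c2.png

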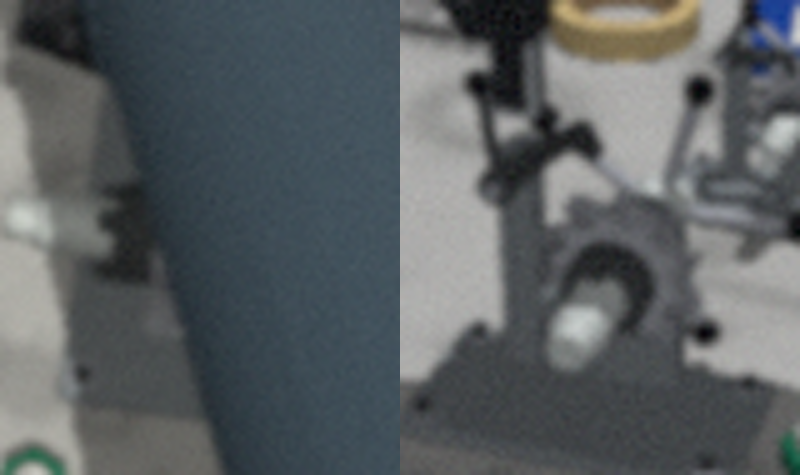

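The side half shows the lever at (478,85)–(490,188), turned about 0.5 rad. The nose is up at (585,140) and clear of the teeth, and the wheel has not moved. Next I retract, go over, and down on the -x side of the top spoke ball.

Emit:
drive_tool([
  [-0.2,0,0,0,0],
  [0,0,-0.8,0,0],
  [0,0,-0.9,0,0],
  [-1,0.6,0,0,0],
  [-1,0.6,0,0,0],
])

```text
t: 6.65
ee_pos: [519.9, 7.8, 213.5]
tcp_rot: [-0.0, 0.998, -0.065, 0.0]
contact_force: [-0.4, -1.3, 0.1]
grip_width: 0.0
gripper_force: 0.0
```

Emit:
drive_tool([
  [-1,0.6,0,0,0],
  [-0.1,0.1,0,0,0],
  [0,0,0.7,0,0],
  [0,0,0.7,0,0],
  [0,0,0.7,0,0],
])

```text
t: 7.28
ee_pos: [486.3, -8.1, 149.8]
tcp_rot: [-0.0, 0.998, -0.065, 0.001]
contact_force: [-0.4, 0.5, 0.9]
grip_width: 0.3
gripper_force: 0.0
```

Emit:
drive_tool([
  [0,0,0,0,0],
  [0,0,0,0,0],
  [0,0,0,0,0],
  [0,0,0,0,0],
  [0,0,0,0,0],
])

```text
t: 7.9
ee_pos: [485.7, -8.6, 150.6]
tcp_rot: [0.0, 0.998, -0.065, 0.0]
contact_force: [0.2, 0.0, 0.1]
grip_width: 0.1
gripper_force: 0.0
```

Emit:
drive_tool([
  [0.3,0,0,0,0],
  [0.3,0,0,0,0],
  [0.3,0,0,0,0],
  [0.3,0,0,0,0],
  [0.3,0,0,0,0],
])

```text
t: 8.52
ee_pos: [530.7, -14.6, 150.2]
tcp_rot: [0.0, 0.998, -0.065, -0.0]
contact_force: [-0.2, 0.2, 0.7]
grip_width: -0.1
gripper_force: 0.7
```

Emit:
drive_tool([
  [0.1,0,0,0,0],
  [0,0,0,0,0],
  [0,0,0,0,0],
  [0,0,0,0,0],
  [0,0,0,0,0],
])

```text
t: 9.15
ee_pos: [533.1, -14.8, 150.4]
tcp_rot: [-0.0, 0.998, -0.065, 0.0]
contact_force: [-0.2, -0.4, -0.1]
grip_width: 0.3
gripper_force: 0.0
```

```bash
python3 look.py c3.png
```

```text
9.25 [533.05412214 -14.80114199 150.34593579] [-0.45412744 -0.52782535 -0.01670144]
```

View pics/c3.png

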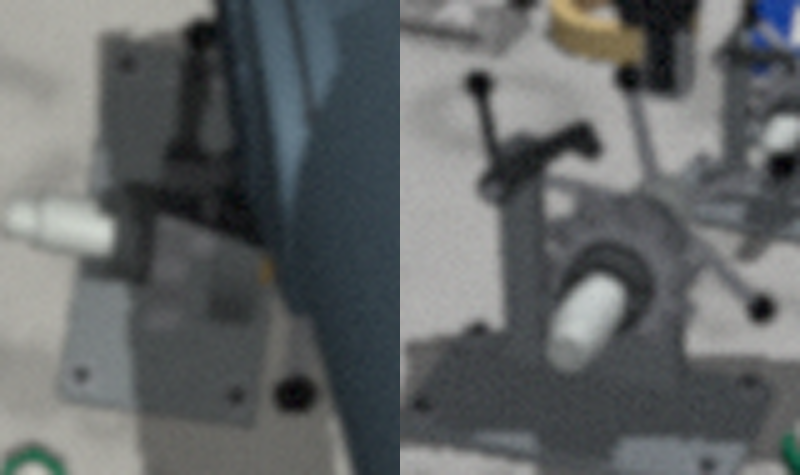

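The side half shows the top spoke ball at (630,77), the following ball at (760,308), and the finger at (668,50). The pawl is still up. Now I measure the wheel angle from the visible ball.

```bash
cat > ang.py <<'E'
from h import *
import sys
def ang(f,boxes):
    R=cv2.Rodrigues(np.array(f["rvec"],float))[0]; cam=-R.T@np.array(f["tvec"]).ravel()
    n=np.array([.131,.991,0]); hx=np.array([.991,-.131,0])
    out=[]
    for (u,v,half) in boxes:
        g=f["frame"][v-half:v+half+1,u-half:u+half+1].max(2).astype(float)
        w=np.clip(np.percentile(g,60)*.6-g,0,None); yy,xx=np.mgrid[-half:half+1,-half:half+1]
        uu,vv=u+(w*xx).sum()/w.sum(), v+(w*yy).sum()/w.sum()
        out.append((uu,vv,cam,R.T@(np.linalg.inv(f["K"])@[uu,vv,1])))
    return out
n=np.array([.131,.991,0]); hx=np.array([.991,-.131,0])
t=grab_frame("top");s=grab_frame("side")
tb=[tuple(map(int,a.split(","))) for a in sys.argv[1].split()]
sb=[tuple(map(int,a.split(","))) for a in sys.argv[2].split()]
for nm,f,bs in(("top",t,tb),("side",s,sb)):
  for u,v,c,d in ang(f,bs):
    for C in ([535.5,-17,88],[541,-16,88]):
      C=np.array(C); p=c+d*(n@(C-c))/(n@d); q=p-C
      print(nm,round(u,1),round(v,1),"x",round(q@hx,1),"z",round(q[2]+88,1),"ang",round(np.arctan2(q@hx,q[2]),3), "depthpt",pt(f,int(round(u)),int(round(v))).round(1))
E
python3 ang.py "284,234,5" "251,165,3 277,212,4"
```

```text
top 283.6 233.4 x -55.8 z 78.8 ang -1.735 depthpt [475.6  -7.3 131.2]
top 283.6 233.4 x -65.3 z 117.0 ang -1.152 depthpt [475.6  -7.3 131.2]
side 250.1 165.0 x 17.8 z 156.9 ang 0.253 depthpt [551.8 -11.  161.1]
side 250.1 165.0 x 11.9 z 157.8 ang 0.168 depthpt [551.8 -11.  161.1]
side 276.9 211.3 x -49.7 z 41.8 ang -2.32 depthpt [485.2  -4.4  46.8]
side 276.9 211.3 x -55.5 z 42.9 ang -2.253 depthpt [485.2  -4.4  46.8]
```

Emit:
drive_tool([
  [0.1,0,0,0,0],
  [0,0,0,0,0],
  [0,0,0,0,0],
  [0,0,0,0,0],
  [0,0,0,0,0],
])

```text
t: 9.98
ee_pos: [535.9, -15.2, 150.3]
tcp_rot: [0.0, 0.998, -0.065, -0.0]
contact_force: [-0.5, 0.4, 0.1]
grip_width: 0.3
gripper_force: 0.4
```

```bash
python3 ang.py "284,233,5" "250,165,3 277,211,4"; python3 - <<'E'
from h import *
import pickle
f=grab_frame("wrist");R=cv2.Rodrigues(np.array(f["rvec"],float))[0];print(-R.T@np.array(f["tvec"]).ravel(),R[2],observe()["ee_pos"])
f=pickle.load(open("f0.pkl","rb"))["top"]
P=np.array([pt(f,u,v) for v in range(0,130,3) for u in range(195,300,3)])
for lo,hi in((200,260),(260,330),(330,420),(420,600)):
    m=P[(P[:,2]>lo)&(P[:,2]<hi)&(abs(P[:,1])<120)]
    print(lo,len(m),m[:,0].min() if len(m) else None)
E
```

```text
top 283.7 233.2 x -55.7 z 81.9 ang -1.68 depthpt [475.5  -7.2 132.3]
top 283.7 233.2 x -65.2 z 120.0 ang -1.114 depthpt [475.5  -7.2 132.3]
side 249.0 164.9 x 20.6 z 156.8 ang 0.29 depthpt [554.3 -12.  160.4]
side 249.0 164.9 x 14.6 z 157.7 ang 0.207 depthpt [554.3 -12.  160.4]
side 277.6 210.8 x -51.4 z 43.6 ang -2.283 depthpt [482.5  -2.5  48.3]
side 277.6 210.8 x -57.2 z 44.8 ang -2.218 depthpt [482.5  -2.5  48.3]
[606.06310058 -23.89469334 293.19156493] [-0.27280335  0.03469808 -0.9614439 ] [535.97780674 -15.22471448 150.27162961]
200 576 710.2214891469728
260 63 713.9682238338042
330 169 744.9690488890305
420 102 739.3668694569243
  return _methods._mean(a, axis=axis, dtype=dtype,
  ret = ret.dtype.type(ret / rcount)
```

The wheel is at about 0.58 rad, near the ideal 0.628 and inside the drop window. The wrist camera sits 70 mm ahead of the tool and would come close to the bins. So I turn the tool -90° before going to the far side of the lever.

Emit:
drive_tool([
  [-0.3,0,0,0,0],
  [0,0,-0.8,0,0],
  [0,0,-0.8,0,0],
  [0,0,-0.7,0,0],
  [0,0,0,-1,0],
])

```text
t: 10.75
ee_pos: [528.0, -13.9, 221.2]
tcp_rot: [0.0, 1.0, 0.006, 0.002]
contact_force: [-0.4, 0.3, -0.7]
grip_width: 0.1
gripper_force: 0.0
```

Emit:
drive_tool([
  [0,0,0,-1,0],
  [0,0,0,-1,0],
  [0,0,0,-1,0],
  [0,0,0,-1,0],
  [0,0,0,-1,0],
])

```text
t: 11.38
ee_pos: [526.7, -14.0, 219.4]
tcp_rot: [0.0, 0.937, 0.348, 0.0]
contact_force: [-0.7, -0.7, 0.1]
grip_width: 0.3
gripper_force: 0.0
```

Emit:
drive_tool([
  [0,0,0,-1,0],
  [0,0,0,-1,0],
  [0,0,0,-1,0],
  [0,0,0,-1,0],
  [0,0,0,-1,0],
])

```text
t: 12.0
ee_pos: [526.7, -14.0, 219.4]
tcp_rot: [0.0, 0.762, 0.648, -0.0]
contact_force: [0.3, -0.0, -0.4]
grip_width: 0.0
gripper_force: 0.0
```

Emit:
drive_tool([
  [0,0,0,-0.25,0],
  [0,0,0,0,0],
  [0,0,0,0,0],
  [0,0,0,0,0],
  [0,0,0,0,0],
])

```text
t: 12.62
ee_pos: [527.1, -14.0, 219.3]
tcp_rot: [0.0, 0.752, 0.659, -0.0]
contact_force: [0.6, 0.6, -0.4]
grip_width: 0.1
gripper_force: 0.0
```

```bash
python3 look.py c4.png; python3 -c "
from h import *
print(observe()['qpos'],observe()['tcp_rot'])"
```

```text
12.725 [527.09450537 -13.99334985 219.25574956] [ 0.16013046  0.08337572 -0.13066159]
[ 0.34506248  0.38931622 -0.50533843  1.85153182  0.22661656  0.95768687
 -0.39074167] [-3.60660706e-06  7.51808643e-01  6.59381349e-01 -1.86436346e-05]
```

View pics/c4.png

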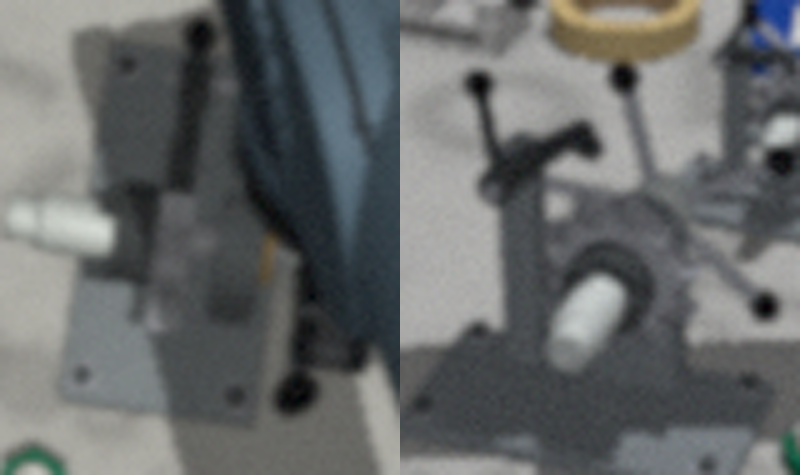

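Both views are clear. The pawl is still up with the lever ball at top (265,162), and the wheel has stayed where it was. Now over and down on the far side of the lever.

Emit:
drive_tool([
  [0.5,0.9,0,0,0],
  [0.5,0.9,0,0,0],
  [0.5,0.9,0,0,0],
  [0.4,0.95,0,0,0],
  [0,0,0,0,0],
])

```text
t: 13.35
ee_pos: [644.3, 29.3, 218.8]
tcp_rot: [-0.0, 0.752, 0.66, 0.001]
contact_force: [-1.0, 0.0, -0.1]
grip_width: 0.0
gripper_force: 0.0
```

Emit:
drive_tool([
  [0,0,0.5,0,0],
  [0,0,0.5,0,0],
  [0,0,0.5,0,0],
  [0,0,0.5,0,0],
  [0,0,0,0,0],
])

```text
t: 13.98
ee_pos: [641.9, 28.0, 157.5]
tcp_rot: [-0.001, 0.752, 0.659, -0.001]
contact_force: [0.8, -0.1, 0.3]
grip_width: 0.3
gripper_force: 0.0
```

```bash
python3 look.py c5.png
```

```text
14.075 [643.20580947  28.31492782 159.36499227] [-0.2008602   0.90971021  0.99662948]
```

View pics/c5.png

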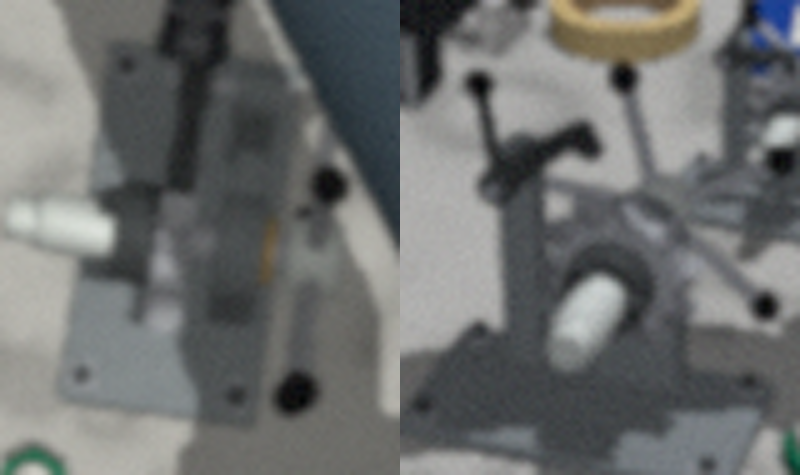

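The finger is on the far side of the lever, with its right edge at about 438, the ball's left edge at 465, and a gap of about 13 mm. Now I push the lever back, slowing near the end.

Emit:
drive_tool([
  [0,-0.3,0,0,0],
  [0,-0.25,0,0,0],
  [0,-0.2,0,0,0],
  [0,-0.2,0,0,0],
  [0,-0.1,0,0,0],
])

```text
t: 14.7
ee_pos: [611.5, 32.4, 159.4]
tcp_rot: [0.0, 0.752, 0.659, 0.0]
contact_force: [0.5, 0.1, -0.4]
grip_width: -0.0
gripper_force: 0.4
```

Emit:
drive_tool([
  [0,-0.05,0,0,0],
  [0,-0.05,0,0,0],
  [0,0,0,0,0],
  [0,0,0,0,0],
  [0,0,0,0,0],
])

```text
t: 15.32
ee_pos: [608.8, 32.6, 159.2]
tcp_rot: [-0.0, 0.752, 0.659, -0.0]
contact_force: [-0.2, 0.2, -0.4]
grip_width: -0.1
gripper_force: 0.0
```

Emit:
drive_tool([
  [0,-0.05,0,0,0],
  [0,0,0,0,0],
  [0,-0.05,0,0,0],
  [0,0,0,0,0],
  [0,0,0,0,0],
])

```text
t: 15.95
ee_pos: [605.9, 33.1, 159.3]
tcp_rot: [0.0, 0.752, 0.659, -0.0]
contact_force: [0.9, -0.3, -0.9]
grip_width: 0.1
gripper_force: 0.4
```

```bash
python3 look.py c6.png; python3 ang.py "291,192,4 284,233,5" "250,165,3 277,211,4" | cut -c1-120
```

```text
16.05 [605.92109192  33.06970138 159.29616101] [-0.01338814 -0.87417859 -0.47295155]ang.py:10: RuntimeWarning: invalid value encountered in scalar divide
  uu,vv=u+(w*xx).sum()/w.sum(), v+(w*yy).sum()/w.sum()
Traceback (most recent call last):
  File "ang.py", line 21, in <module>
    print(nm,round(u,1),round(v,1),"x",round(q@hx,1),"z",round(q[2]+88,1),"ang",round(np.arctan2(q@hx,q[2]),3), "depthpt",pt(f,int(round(u)),int(round(v))).round(1))
                                                                                                                                   ~~~~~^^^
ValueError: cannot convert float NaN to integer
```

View pics/c6.png

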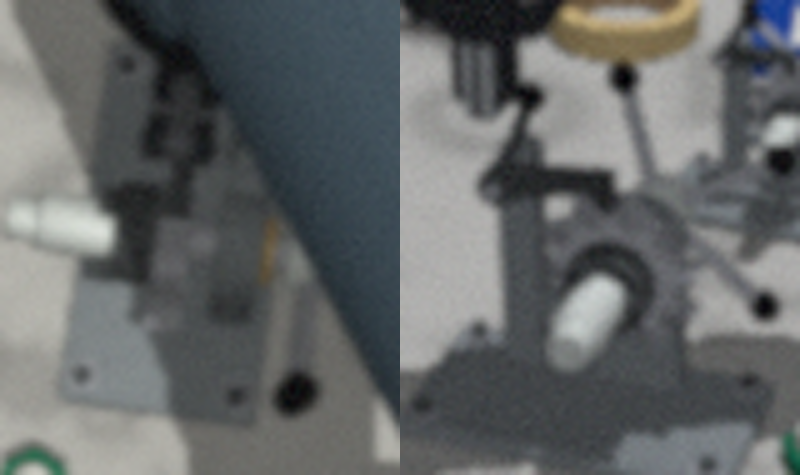

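The lever ball is back at (530,97), where it was at the start, and the pawl arm is level. I press a little further until the stop is felt, to be sure it is seated.

Emit:
drive_tool([
  [0,-0.04,0,0,0],
  [0,0,0,0,0],
  [0,-0.02,0,0,0],
  [0,0,0,0,0],
  [0,0,0,0,0],
])

```text
t: 16.77
ee_pos: [605.2, 33.1, 159.6]
tcp_rot: [0.001, 0.752, 0.659, 0.001]
contact_force: [5.9, -1.0, -2.4]
grip_width: 0.2
gripper_force: 2.6
```

The stop is felt, 5.9 N at x=605. Next I withdraw and compare numerically with the first frames.

Emit:
drive_tool([
  [0,0.4,0,0,0],
  [0,0.2,0,0,0],
  [0,0,-0.8,0,0],
  [0,0,-0.8,0,0],
  [0,0,-0.8,0,0],
])

```text
t: 17.4
ee_pos: [621.7, 31.1, 231.7]
tcp_rot: [-0.001, 0.752, 0.659, -0.0]
contact_force: [0.2, 1.3, 0.1]
grip_width: 0.1
gripper_force: 0.0
```

Emit:
drive_tool([
  [0.8,0,0,0,0],
  [0.8,0,0,0,0],
  [0.8,0,0,0,0],
  [0,0,0,0,0],
  [0,0,0,0,0],
])

```text
t: 18.02
ee_pos: [631.2, 101.1, 230.9]
tcp_rot: [0.0, 0.752, 0.659, -0.001]
contact_force: [0.3, -0.2, 0.4]
grip_width: -0.3
gripper_force: 0.0
```

```bash
python3 - <<'E'
from h import *
import pickle
f0=pickle.load(open("f0.pkl","rb"))["side"]["frame"]; s=grab_frame("side"); f1=s["frame"]
def m(box,n):
    x0,y0,x1,y1=box; T=f0[y0:y1,x0:x1]; S=f1[y0-12:y1+12,x0-15:x1+15]
    r=cv2.matchTemplate(S,T,cv2.TM_CCOEFF_NORMED); _,v,_,l=cv2.minMaxLoc(r); print(n,"shift",l[0]-15,l[1]-12,"score",round(v,3))
m((222,164,240,180),"lever rod+ball"); m((225,178,252,196),"pawl arm"); m((227,163,236,172),"ball")
def blob(f,u,v,h):
    g=f[v-h:v+h+1,u-h:u+h+1].max(2); ys,xs=np.nonzero(g<g.min()+25); return (u+xs.mean()-h).round(1),(v+ys.mean()-h).round(1)
print("spoke ball",blob(f1,250,165,4),blob(f1,278,211,4))
print(observe()["ee_pos"],observe()["contact_force"],observe()["t"])
E
python3 ang.py "284,233,5" "250,165,3 277,211,4"
```

```text
lever rod+ball shift 0 -1 score 0.795
pawl arm shift 0 0 score 0.929
ball shift 0 -1 score 0.942
spoke ball (np.float64(249.3), np.float64(165.2)) (np.float64(277.5), np.float64(211.0))
[631.32170331 100.70137504 230.9745436 ] [-0.38078324  0.63690572  1.0238133 ] 18.075ang.py:10: RuntimeWarning: invalid value encountered in scalar divide
  uu,vv=u+(w*xx).sum()/w.sum(), v+(w*yy).sum()/w.sum()
Traceback (most recent call last):
  File "ang.py", line 21, in <module>
    print(nm,round(u,1),round(v,1),"x",round(q@hx,1),"z",round(q[2]+88,1),"ang",round(np.arctan2(q@hx,q[2]),3), "depthpt",pt(f,int(round(u)),int(round(v))).round(1))
                                                                                                                                   ~~~~~^^^
ValueError: cannot convert float NaN to integer
```

```bash
python3 - <<'E'
from h import *
import pickle
f0=pickle.load(open("f0.pkl","rb"))["side"]["frame"]; f1=grab_frame("side")["frame"]
for nm,(x0,y0,x1,y1) in dict(arm=(222,180,250,196),ball=(226,162,236,171),fixed=(205,215,245,245)).items():
    k=[cv2.cvtColor(f[y0:y1,x0:x1],cv2.COLOR_BGR2GRAY).astype(np.float32) for f in(f0,f1)]
    for mode,W in((cv2.MOTION_TRANSLATION,np.eye(2,3,dtype=np.float32)),(cv2.MOTION_EUCLIDEAN,np.eye(2,3,dtype=np.float32))):
        try:
            c,W=cv2.findTransformECC(k[0],k[1],W,mode,(3,200,1e-5),None,3); print(nm,round(c,3),W.round(3).tolist())
        except cv2.error as e: print(nm,"no")
E
```

```text
arm 0.941 [[1.0, 0.0, 0.050999999046325684], [0.0, 1.0, 0.2160000056028366]]
arm 0.934 [[1.0, -0.02199999988079071, 0.2590000033378601], [0.02199999988079071, 1.0, -0.10300000011920929]]
ball 0.935 [[1.0, 0.0, 0.17000000178813934], [0.0, 1.0, 0.5460000038146973]]
ball no
fixed 0.745 [[1.0, 0.0, 0.19699999690055847], [0.0, 1.0, 0.6060000061988831]]
fixed 0.745 [[1.0, 0.0020000000949949026, 0.17399999499320984], [-0.0020000000949949026, 1.0, 0.6499999761581421]]
```

The pawl arm is within about 0.02 rad of its starting (down) pose, the wheel is one notch back, and the arm is clear, so I hand in.

```bash
python3 -c "
from workcell import job_done
print(job_done())"
```

```text
the job is handed in; nothing more can be done
None
```

I lifted the pawl, pushed the wheel back one notch (about 0.58 rad measured, target 0.628), and pushed the pawl back down to within about 0.02 rad of its start pose; the job was handed in at about 18 s with the arm clear, and no verdict came back.

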